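# Dock and clamp the card terminal

## Task

Put the small white card terminal (not the big one) down in the grey desk cradle, screen end towards the rubber buffer; set it down, do not drop it, and let go. Then turn the cradle's black cam knob clockwise until its off-centre steel lobe pushes the terminal up against the sprung buffer and clamps it with about 12 N (snug, 7 to 18 N; never over 26 N, which cracks the case), and let go of the knob so that the terminal stays clamped. Leave the other things on the desk where they are.

Things in the scene. Friction and masses are not known exactly. Their poses are not given: they have to be found in the camera images.
- terminal: The terminal to dock: white plastic card reader, loose, upright, 110 mm long (its x) x 60 mm wide (its y), about 0.35 kg. Origin: centre of its underside, z up. The screen half (+x, from 5 mm behind the middle) is 40 mm high, dark screen on top; the keypad half (-x) is 28 mm high. Sides and end faces are flat and upright.
- terminal_grip (a point): A good place to grasp the terminal across its 60 mm width (fingers closing along its y): on its middle line, 12 mm from its middle towards the screen end, 30 mm above its underside.
- terminal_screen_end (a point): Middle of the terminal's screen-end face (55 mm along its +x, 20 mm above its underside).
- cradle: Fixed grey tray, 232 x 96 mm, its floor 6 mm above the desk; place and yaw vary. Origin level with the desk; +x points from cam knob to buffer. Two low lips (x -50 to +35 mm, 5 mm thick, top 14 mm above the desk), 68 mm apart inside, guide the terminal's long sides. The cam's axis is at x -93 mm, y 0.
- cradle_seat (a point): Where to set the terminal's origin down: on the tray floor, 6 mm above the desk, x -17 mm, y 0 of the cradle; terminal's +x along the cradle's +x. With the cam open it then has about 3 mm or more of play at each end and 4 mm at each side.
- cradle_buffer (a point): Nominal middle of the black rubber buffer's face (x +45.5 mm of the cradle, 24 mm above the desk), 54 mm wide, carried by an aluminium fence whose top is 40 mm above the desk. The fence is adjustable: the real face lies up to 4.5 mm nearer or farther along x, not measured. The buffer springs back about 1 mm per 8 N, 6 mm at most.
- cam: Cam knob, turns about the vertical through its origin (6 mm above the desk). Its x is the lobe direction. Starts 2.35 to 2.8 rad anticlockwise (seen from above) from the cradle's +x, closes clockwise to a stop at 0.05 rad. Turns freely at about 0.2 N m, stays where left, also clamped. Clamped lobe: 0.6 to 1.65 rad from the cradle's +x.
- cam_lobe (a point): Centre of the steel cam disc (radius 26 mm, 10 to 30 mm above the desk), 12 mm off the axis along the cam's x. It meets the terminal's keypad end and slides it to the buffer; only then does it clamp: each newton adds about (0.012 sin(lobe angle) + 0.004) N m to the free torque; it grows by some 80 N per rad, eases 1 to 3 N on letting go. At rest, the knob's friction may hide or reverse small torques.
- cam_grip (a point): Middle of the knob's black bar grip, on the cam's axis, 66 mm above the desk. Bar: 28 mm long along the cam's x, 14 mm thick, 24 mm high (54 to 78 mm above the desk); a white dot on top marks the lobe's end. Above 50 mm nothing else stands within 65 mm of the axis.
- tape_roll: Bystander, loose, to be left alone: the flat ring of tape, 44 mm wide, 19 mm high; origin at its underside's centre.
- pill_bottle: Bystander, loose, to be left alone: a small white jar, 42 mm wide, 62 mm high; origin at its underside's centre.
- sanitizer: Bystander, loose, to be left alone: a clear bottle, 64 mm wide, 150 mm high; origin at its underside's centre.
- mouse: Bystander, loose, to be left alone: a black computer mouse, 105 x 60 x 32 mm; origin at its underside's centre.
- stapler: Bystander, loose, to be left alone: a black stapler, 130 x 34 x 54 mm; origin at its underside's centre.
- big_terminal: Bystander, loose, to be left alone: another, larger terminal, 160 x 90 x 62 mm; not the one to dock; origin at its underside's centre.
- pen_mug: Bystander, loose, to be left alone: a white mug, 72 mm wide, 90 mm high; origin at its underside's centre.
Things that resemble listed ones, but are neither listed nor needed, are in the scene too. What is shaped like the terminal but green or yellow is not meant.

How it is judged:
On the way:
1. the terminal stands flat in the cradle, screen end towards the buffer, not yet clamped, and is let go (x of terminal in the frame of cradle between -0.023 and 0.001 m and y of terminal in the frame of cradle between -0.008 and 0.008 m and z of terminal in the frame of cradle between 0.003 and 0.0085 m and angle between terminal's own z axis and vertical below 0.06 rad and angle between the x axis of terminal and the x axis of cradle, either way round below 0.14 rad and x of terminal_screen_end in the frame of cradle above 0 m and contact force between the fingers and terminal below 0.1 N and contact force between cam and terminal below 5 N), for 0.2 s.
At the end, for the whole second after the job is handed in: The terminal stands flat (within 0.06 rad) in the cradle between the lips, origin at x -23 to +1 mm and within 8 mm of the middle line, aligned within 0.14 rad, screen end towards the buffer; the cam lobe presses on it with 7 to 18 N; the fingers are off it; terminal and knob are at rest (x of terminal in the frame of cradle between -0.023 and 0.001 m and y of terminal in the frame of cradle between -0.008 and 0.008 m and z of terminal in the frame of cradle between 0.003 and 0.0085 m and angle between terminal's own z axis and vertical below 0.06 rad and angle between the x axis of terminal and the x axis of cradle, either way round below 0.14 rad and x of terminal_screen_end in the frame of cradle above 0 m and contact force between the fingers and terminal below 0.1 N and contact force between cam and terminal between 7 and 18 N and linear speed of terminal below 0.01 m/s and angular speed of cam below 0.05 rad/s); the robot touches nothing.
It fails at once if the cam presses on the terminal with more than 26 N (contact force between cam and terminal above 26 N).
It fails at once if the terminal is dropped (falls free at more than 0.6 m/s) (linear speed of terminal above 0.6 m/s and contact force between the fingers and terminal below 0.1 N).
It fails at once if a bystander is moved by more than 25 mm (distance of any of tape_roll, pill_bottle, sanitizer, mouse, stapler, big_terminal, pen_mug from where it was at the start of the episode above 0.025 m).
It also fails if it takes over 72 s, if anything falls off the work surface, if the arm or the gripper's body presses on something with over 40 N, if the wrist force passes 120 N, or if a joint passes its speed limit or range.

## Robot

A 6-joint arm with a two-finger parallel gripper is mounted at the origin on the work surface. World frame = base frame: x ahead of the robot, y to its left, z up, the work surface at z = 0. Lengths are in m, angles in rad, forces in N, time in s.
With the tool pointing down it reaches from about 0.375 to 0.925 m from the base axis. Payload 5.7 kg.
Tool frame: the origin (TCP) lies on the centre line of the jaws, within the pads' length; the fingertips stand 19 mm ahead of it and the grasp point (between the pads) is the TCP (ctrl.tcp_to_tips is the y of the fingertips in the tool frame, in m); y points along the fingers, z is the direction in which the jaws open and shut, and the axes are right-handed (so a half turn about y gives the same grasp; the last joint's range is limited). The gripper opens to 88 mm and grips with 3 to 60 N. Pads are 20 mm wide; open, the fingers measure 115 mm over their backs; the gripper's body (75 mm by 178 mm) begins 61 mm behind the grasp point.
Start: joints at [-1.383, 0.359, 1.51, -0, 1.272, -0.115], TCP at [0.179, -0.573, 0.242] pointing down, gripper open.
Joint ranges: [-2.97, 2.97], [-1.01, 2.36], [0.21, 2.38], [-0.96, 4.11], [0.2, 2.71], [-2.98, 2.98]. Speed limits (rad/s): [2.39, 2.39, 3.14, 3.14, 3.14, 3.14].

## Interface

Orientations are given as [roll, pitch, yaw] about the fixed x, y, z axes, in that order (R = Rz(yaw) Ry(pitch) Rx(roll)).
In Python, from cell import ctrl, eyes gives the robot as it stands. The module is installed in compiled form; this text tells all that it offers.
- The arm moves only by the shell command python3 -m pendant 'ROWS' [FORCE]. ROWS is JSON, a list that holds one entry, the list of rows, each a list of 7 numbers: the finger opening in mm, from 0 to 87.8, then the shift along the world's x, y, z in mm, then the turn, a rotation vector about the world's x, y, z in degrees. A call has 1 to 5 rows; each row is the pose to reach, as a shift and turn from the pose commanded when the call began; what a row does not reach only later rows make up. A row lasts 1/12 s, in which the tool goes at most 41.7 mm and 7.16 degrees, less where a joint would pass 70% of its speed; a pose out of reach is approached as far as the arm can. A call with a gripper value outside its range is refused whole. The fingers move at their own pace and stop on an object; FORCE is the grip in N (left out, the last holds). Time passes only in rows, so rows that repeat a pose let the fingers close. It gives the time, the measured TCP pose, the force and the opening at its end, in the units of the state.
- ctrl.read_state(): the state, without advancing time (a new reading comes with each control period).
- eyes.snapshot(name): name is "scene" or "top" or "wrist"; returns the picture (420x560x3 uint8, red, green, blue); there is no depth.
- eyes.camera_info(name): a dict with "fx", "fy", "cx", "cy" (pixels), "extrinsics" (4x4, takes a point from world to camera coordinates); the wrist camera has in their place "mount" (4x4, takes a point from camera to tool coordinates, whose origin is the TCP and whose axes are the tool frame's). Camera axes: x right, y down, z forward; pixel columns grow to the right and rows downward; lengths in m; the calibration is good to about 2 mm. A picture is of the moment at which its call begins: read the wrist's pose just before it. camera_info takes no time and is no camera call.
- ctrl.job_done(): hands the job in, once; it reports no verdict.
The state is a dict: "time_s": time; "q": joint angles; "qvel": joint speeds; "tau": joint torques, N m; "ee_pos": TCP position; "ee_rot": TCP orientation; "force": force on the tool from outside, world axes, zero at the start; "torque": the same for the moment, N m; "finger_gap": opening from 0.0 (shut) to 1.0 (fully open).
Only numpy, scipy, OpenCV 4.12 (cv2) and the standard library are available. Lean on these libraries where they do the work, as an engineer would, in place of code of your own. Each camera call takes 0.05 s, during which the arm holds its last target.

## Working session

There is one attempt and no reset: what is moved stays moved. The work goes in short steps, Python scripts to look and compute and a shell command to move; the robot and the scene stay as the last step left them, time stands still between calls to the robot, and variables do not carry over. Pictures are saved under pics/ and viewed, and the job is handed in when it is done.

```bash
mkdir -p pics; ls; python3 - <<'E'
from cell import ctrl, eyes
import cv2,json
s=ctrl.read_state(); print(s); print(ctrl.tcp_to_tips)
for n in ["scene","top","wrist"]:
    cv2.imwrite(f"pics/{n}0.png",eyes.snapshot(n)[:,:,::-1]); print(n,eyes.camera_info(n))
E
```

```text
pics
{'time_s': 0.0, 'q': array([-1.38311156e+00,  3.59506762e-01,  1.51142223e+00, -6.19192192e-06,
        1.27249971e+00, -1.15102862e-01]), 'qvel': array([-0.00117224,  0.0001506 ,  0.00198226,  0.00158984, -0.00106174,
       -0.00444992]), 'tau': array([-1.52592247e-04, -5.15369511e+01, -2.70726800e+01,  6.73653767e-02,
        3.50674207e-02, -1.57119307e-04]), 'ee_pos': array([ 0.17877544, -0.57206197,  0.2408124 ]), 'ee_rot': array([-1.57262091e+00,  2.04992002e-04, -2.83880338e+00]), 'force': array([ 0.68264508, -0.25570483,  0.14357406]), 'torque': array([-0.05591004,  0.01041971, -0.00944227]), 'finger_gap': 0.9971732912020613}
0.019
scene {'fx': 402.3849134431452, 'fy': 402.3849134431452, 'cx': 276.29725174848943, 'cy': 207.58301366088494, 'extrinsics': array([[-0.30693221,  0.95172733, -0.00277491,  0.10770631],
       [ 0.82303382,  0.26396216, -0.50293072, -0.45914836],
       [-0.47792044, -0.15664948, -0.86432227,  1.30135515],
       [ 0.        ,  0.        ,  0.        ,  1.        ]])}
top {'fx': 437.90002894029624, 'fy': 437.90002894029624, 'cx': 283.59847177298843, 'cy': 214.19292551403393, 'extrinsics': array([[-0.02764617, -0.99960233, -0.00555639,  0.0845543 ],
       [-0.98899188,  0.02816019, -0.14526551,  0.55941209],
       [ 0.14536422,  0.00147919, -0.98937711,  1.31161419],
       [ 0.        ,  0.        ,  0.        ,  1.        ]])}
wrist {'fx': 354.60418964071766, 'fy': 354.60418964071766, 'cx': 283.00477590127446, 'cy': 212.01990103445357, 'mount': array([[-5.43982153e-04,  9.56529012e-01,  2.91636680e-01,
        -7.92290984e-02],
       [ 2.98362146e-04, -2.91636555e-01,  9.56529158e-01,
        -1.43067684e-01],
       [ 9.99999808e-01,  6.07348136e-04, -1.26746968e-04,
         5.62362461e-04],
       [ 0.00000000e+00,  0.00000000e+00,  0.00000000e+00,
         1.00000000e+00]])}
```

View pics/top0.png

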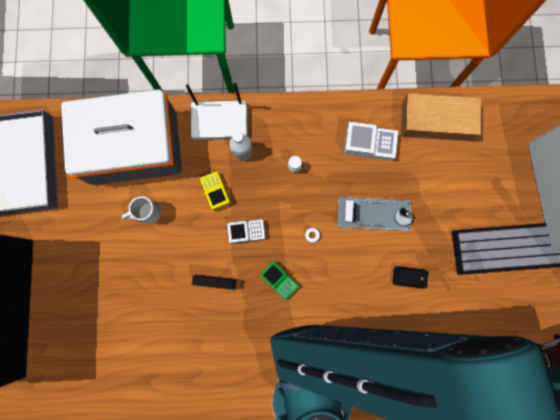

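View pics/scene0.png

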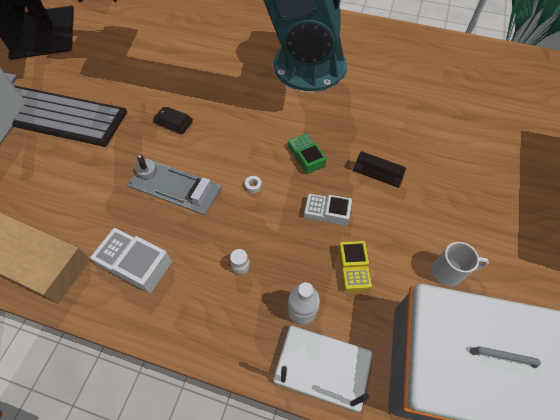

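View pics/wrist0.png

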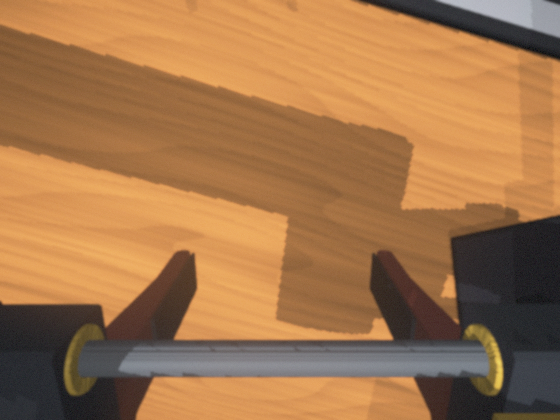

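The top view shows the small white terminal at about (246,231) with its screen to the left. The cradle is at about (375,213), with the knob on the right (404,215) and the buffer on the left (349,211). I'll zoom in and compute positions.

```bash
cat > h.py <<'E'
import numpy as np, cv2
from cell import ctrl, eyes
from scipy.spatial.transform import Rotation as R
def cam(name,st=None):
    c=eyes.camera_info(name)
    K=np.array([[c['fx'],0,c['cx']],[0,c['fy'],c['cy']],[0,0,1]])
    if name=='wrist':
        T=np.eye(4);T[:3,:3]=R.from_euler('xyz',st['ee_rot']).as_matrix();T[:3,3]=st['ee_pos']
        E=np.linalg.inv(T@c['mount'])
    else: E=c['extrinsics']
    return K,E
def ray(K,E,uv):
    d=np.linalg.inv(K)@np.array([uv[0],uv[1],1.]); Rm=E[:3,:3]; o=-Rm.T@E[:3,3]
    return o,Rm.T@d
def onplane(K,E,uv,z):
    o,d=ray(K,E,uv); return o+d*(z-o[2])/d[2]
def proj(K,E,p):
    q=E[:3,:3]@np.asarray(p)+E[:3,3]; q=K@q; return q[:2]/q[2]
E
python3 - <<'E'
from h import *
K,E=cam('top')
for n,uv,z in [('term',(246,231),.035),('seamscreen',(229,232),.04),('keyend',(265,230),.028),('knob',(403,210),.078),('buf',(349,211),.04)]:
    print(n,onplane(K,E,uv,z).round(4))
im=cv2.imread('pics/top0.png')
a=cv2.resize(im[170:270,210:430],None,fx=3.6,fy=3.6,interpolation=cv2.INTER_CUBIC)
cv2.imwrite('pics/topz.png',a)
im=cv2.imread('pics/scene0.png')
a=cv2.resize(im[130:250,120:370],None,fx=3.2,fy=3.2,interpolation=cv2.INTER_CUBIC)
cv2.imwrite('pics/scz.png',a)
E
```

```text
term [0.5133 0.1863 0.035 ]
seamscreen [0.5112 0.2382 0.04  ]
keyend [0.5156 0.1279 0.028 ]
knob [ 0.5587 -0.2901  0.078 ]
buf [ 0.5659 -0.1336  0.04  ]
```

View pics/topz.png

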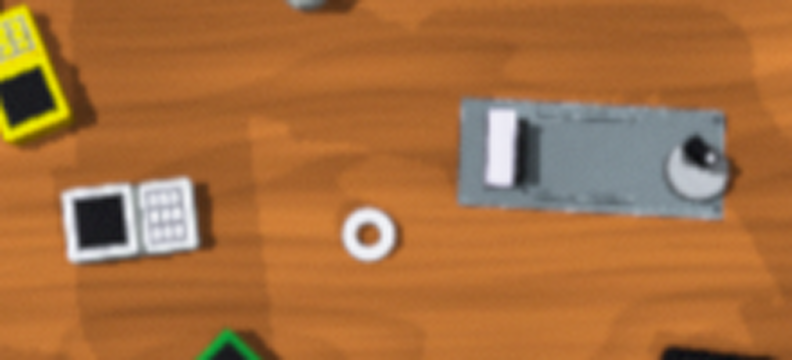

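View pics/scz.png

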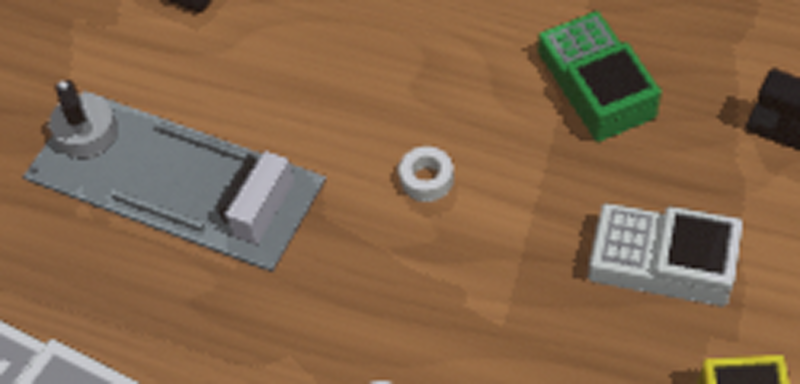

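```bash
python3 -m pendant '[[[87,26,28,4,0,0,5],[87,52,56,8,0,0,10],[87,78,84,12,0,0,15],[87,104,112,16,0,0,20],[87,130,140,20,0,0,25]]]'
python3 -m pendant '[[[87,26,28,4,0,0,5],[87,52,56,8,0,0,10],[87,78,84,12,0,0,15],[87,104,112,16,0,0,20],[87,130,140,20,0,0,25]]]'
python3 -m pendant '[[[87,26,28,4,0,0,5],[87,52,56,8,0,0,10],[87,78,84,12,0,0,15],[87,100,112,16,0,0,20],[87,121,122,20,0,0,25]]]'
```

```text
time_s: 0.57
ee_pos: [0.3096, -0.4311, 0.2616]
ee_rot: [-1.571, 0.0, -2.399]
force: [0.4, -1.7, -0.1]
finger_gap: 0.989
time_s: 0.98
ee_pos: [0.4397, -0.2909, 0.2817]
ee_rot: [-1.571, 0.0, -1.962]
force: [1.1, -0.4, 0.6]
finger_gap: 0.987
time_s: 1.4
ee_pos: [0.5606, -0.1666, 0.3016]
ee_rot: [-1.572, 0.002, -1.523]
force: [0.4, -1.0, -0.2]
finger_gap: 0.988
```

```bash
python3 -m pendant '[[[87,0,0,0,0,0,0],[87,0,0,0,0,0,0]]]'; cat > shot.py <<'E'
import sys,pickle
from h import *
n=sys.argv[1]; st=ctrl.read_state(); im=eyes.snapshot('wrist')[:,:,::-1]
cv2.imwrite(f'pics/{n}.png',im); pickle.dump(st,open(f'pics/{n}.pkl','wb')); print(st['ee_pos'].round(4),st['ee_rot'].round(4),st['time_s'])
E
python3 shot.py w1
```

```text
time_s: 1.57
ee_pos: [0.5604, -0.17, 0.3013]
ee_rot: [-1.571, -0.0, -1.529]
force: [-0.5, 0.2, 0.6]
finger_gap: 0.987
[ 0.5604 -0.17    0.3013] [-1.5714e+00 -2.0000e-04 -1.5287e+00] 1.5667
```

View pics/w1.png

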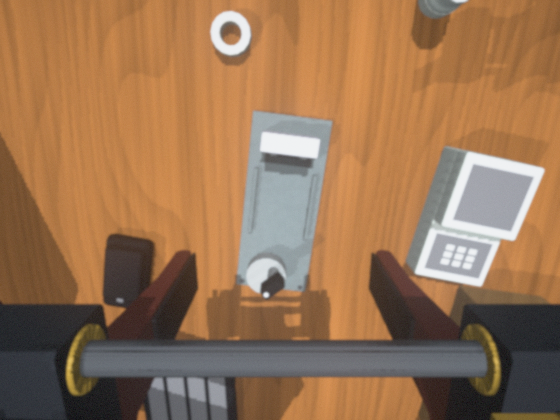

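The wrist view shows the whole cradle: the tray spans roughly (240–331, 112–292), the fence top is at (290,145), and the knob is at (270,280) with a white dot at (265,295). I'll zoom in for precise features.

```bash
python3 - <<'E'
from h import *
im=cv2.imread('pics/w1.png')
cv2.imwrite('pics/w1z.png',cv2.resize(im[100:310,200:360],None,fx=2.8,fy=2.8,interpolation=cv2.INTER_CUBIC))
g=cv2.cvtColor(im,cv2.COLOR_BGR2HSV)
for p in [(290,200),(260,130),(290,145),(270,268),(400,60)]: print(p,im[p[1],p[0]],g[p[1],p[0]])
E
```

```text
(290, 200) [180 174 161] [ 99  27 180]
(260, 130) [175 172 162] [ 97  19 175]
(290, 145) [243 242 240] [100   3 243]
(270, 268) [166 163 158] [101  12 166]
(400, 60) [ 76 136 201] [ 14 159 201]
```

View pics/w1z.png

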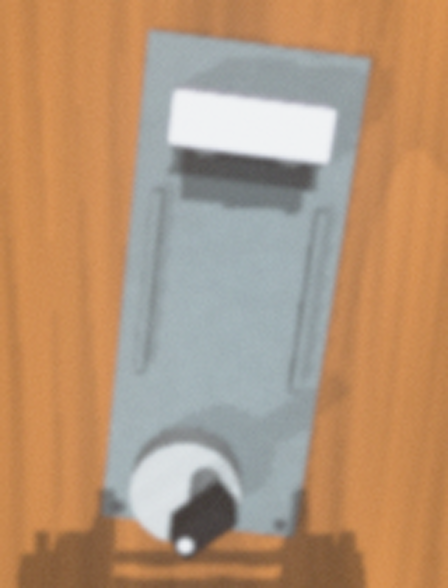

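```bash
python3 - <<'E'
from h import *
import pickle
st=pickle.load(open('pics/w1.pkl','rb')); K,E=cam('wrist',st)
im=cv2.imread('pics/w1.png'); hsv=cv2.cvtColor(im,cv2.COLOR_BGR2HSV)
m=((hsv[...,1]<90)&(hsv[...,2]>70)).astype(np.uint8); 
L=[];Rr=[]
for r in range(128,268,4):
    c=np.where(m[r,225:345])[0]+225
    # contiguous run around center
    L.append((c.min()-.5,r)); Rr.append((c.max()+.5,r))
P=lambda l,z: np.array([onplane(K,E,u,z)[:2] for u in l])
def fit(pts):
    for _ in range(3):
        vx,vy,x,y=cv2.fitLine(pts.astype(np.float32),cv2.DIST_HUBER,0,.01,.01).ravel(); 
        d=(pts-[x,y])@[-vy,vx]; pts=pts[abs(d)<.002]
    s=np.sign(vy); return np.array([x,y]),np.array([vx*s,vy*s]),len(pts)
a=fit(P(L,.006));b=fit(P(Rr,.006)); print(a,b,[np.degrees(np.arctan2(*q[1][::-1])) for q in (a,b)])
u=a[1]+b[1];u/=np.linalg.norm(u); n=np.array([-u[1],u[0]])
print('width',(a[0]-b[0])@n, 'yaw',np.arctan2(u[1],u[0]),np.degrees(np.arctan2(u[1],u[0])))
mid=(a[0]@n+b[0]@n)/2
z=lambda q:(q[0]/2.8+200,q[1]/2.8+100)
def rep(name,q,h):
    p=onplane(K,E,z(q),h)[:2]; print(name,p.round(4),'along',round(p@u,4),'lat',round(p@n-mid,4))
for nm,q,h in [('TL',(150,30),.006),('TR',(371,58),.006),('BR',(299,537),.006),('BL',(105,514),.006),('lipLtop',(160,188),.014),('lipLbot',(140,372),.014),('lipRtop',(322,208),.014),('lipRbot',(297,388),.014),('dot',(185,546),.078),('fenceA',(168,145),.04),('fenceB',(330,163),.04),('fenceC',(174,88),.04),('fenceD',(336,108),.04),('bufA',(177,170),.034),('bufB',(311,188),.034)]: rep(nm,q,h)
print(u,mid)
E
```

```text
(array([ 0.5079193 , -0.23858266], dtype=float32), array([0.08382209, 0.99648076], dtype=float32), 35) (array([ 0.60840183, -0.20241971], dtype=float32), array([0.08178526, 0.99665   ], dtype=float32), 35) [np.float32(85.1917), np.float32(85.30881)]
width 0.09714303 yaw 1.4878976 85.25025
TL [ 0.5213 -0.0997] along -0.0562 lat 0.0468
TR [ 0.616  -0.1072] along -0.0558 lat -0.0482
BR [ 0.5995 -0.3381] along -0.2873 lat -0.0509
BL [ 0.5034 -0.3296] along -0.2867 lat 0.0455
lipLtop [ 0.5275 -0.1656] along -0.1214 lat 0.0351
lipLbot [ 0.5201 -0.2515] along -0.2076 lat 0.0353
lipRtop [ 0.5987 -0.1714] along -0.1213 lat -0.0364
lipRbot [ 0.593  -0.2562] along -0.2063 lat -0.0376
dot [ 0.5454 -0.3037] along -0.2575 lat 0.0058
fenceA [ 0.5321 -0.1435] along -0.0989 lat 0.0323
fenceB [ 0.5981 -0.1479] along -0.0979 lat -0.0338
fenceC [ 0.534  -0.1208] along -0.0762 lat 0.0324
fenceD [ 0.599  -0.1259] along -0.0758 lat -0.0328
bufA [ 0.5357 -0.1544] along -0.1095 lat 0.0278
bufB [ 0.5916 -0.1595] along -0.1099 lat -0.0283
[0.08280372 0.9965659 ] -0.5745021
```

```bash
python3 -m pendant '[[[87,-5,40,0,0,0,0],[87,-10,80,0,0,0,0],[87,-15,120,0,0,0,0],[87,-20,160,0,0,0,0],[87,-25,200,0,0,0,0]]]'
python3 -m pendant '[[[87,-5,40,0,0,0,0],[87,-10,80,0,0,0,0],[87,-15,120,0,0,0,0],[87,-20,160,0,0,0,0],[87,-25,200,0,0,0,0]]]'
python3 -m pendant '[[[87,0,0,0,0,0,0],[87,0,0,0,0,0,0],[87,0,0,0,0,0,0]]]'
python3 shot.py w2
python3 - <<'E'
from h import *
im=cv2.imread('pics/w2.png')
cv2.imwrite('pics/w2z.png',cv2.resize(im[100:300,170:400],None,fx=3,fy=3,interpolation=cv2.INTER_CUBIC))
E
```

```text
time_s: 2.03
ee_pos: [0.5332, 0.0293, 0.3013]
ee_rot: [-1.572, -0.0, -1.534]
force: [1.0, 0.4, -0.2]
finger_gap: 0.994
time_s: 2.45
ee_pos: [0.5088, 0.2293, 0.3014]
ee_rot: [-1.572, -0.001, -1.533]
force: [-0.5, -0.1, 0.2]
finger_gap: 0.989
time_s: 2.7
ee_pos: [0.5096, 0.2278, 0.3013]
ee_rot: [-1.572, -0.001, -1.531]
force: [1.0, -0.1, -0.2]
finger_gap: 0.99
[0.5096 0.2278 0.3013] [-1.5717e+00 -1.2000e-03 -1.5311e+00] 2.7
```

View pics/w2z.png

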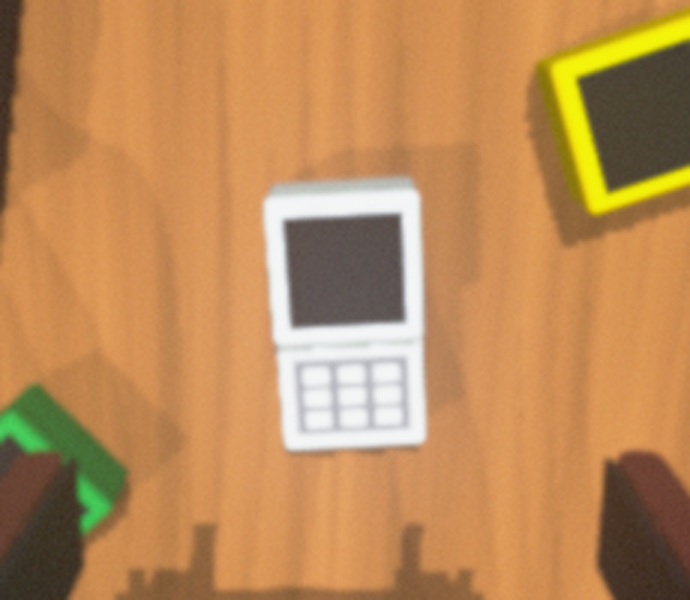

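The terminal is upright in the zoom. Its screen-end top corners are (265,196) and (418,189), and its keypad-end top corners are (286,450) and (425,442).

```bash
python3 - <<'E'
from h import *
import pickle
st=pickle.load(open('pics/w2.pkl','rb')); K,E=cam('wrist',st)
z=lambda q:(q[0]/3+170,q[1]/3+100)
p={k:onplane(K,E,z(q),h) for k,q,h in [('SL',(265,196),.04),('SR',(418,189),.04),('ML',(274,344),.04),('MR',(423,337),.04),('KL',(287,450),.028),('KR',(425,442),.028)]}
for k,v in p.items(): print(k,v.round(4))
print('widths',[np.linalg.norm(p[a+'L']-p[a+'R']) for a in 'SMK'])
S=(p['SL']+p['SR'])/2;Kk=(p['KL']+p['KR'])/2; M=(p['ML']+p['MR'])/2
u=(S-Kk)[:2]; print('len',np.linalg.norm(u),'yaw',np.degrees(np.arctan2(u[1],u[0])))
for a in 'SMK':
  w=(p[a+'R']-p[a+'L']);print(np.degrees(np.arctan2(w[1],w[0]))+90)
u/=np.linalg.norm(u); print('centre',(S+Kk)[:2]/2,'grip',(S+Kk)[:2]/2+.012*u)
print(st['ee_rot'],np.degrees(st['ee_rot']))
E
```

```text
SL [0.4796 0.2386 0.04  ]
SR [0.5379 0.2436 0.04  ]
ML [0.4844 0.1795 0.04  ]
MR [0.5435 0.1848 0.04  ]
KL [0.4903 0.1289 0.028 ]
KR [0.5484 0.1349 0.028 ]
widths [np.float64(0.058443979810872154), np.float64(0.05934044265155545), np.float64(0.05839480870102308)]
len 0.10967923495029684 yaw 95.5481412307361
94.95275555784983
95.15185565792692
95.92857949893333
centre [0.51405025 0.18651135] grip [0.51289006 0.19845513]
[-1.57174478e+00 -1.23999203e-03 -1.53107652e+00] [-9.00543426e+01 -7.10463100e-02 -8.77242227e+01]
```

```bash
python3 -m pendant '[[[87,3,-29,-40,0,0,3],[87,3,-29,-80,0,0,3],[87,3,-29,-120,0,0,3],[87,3,-29,-160,0,0,3],[87,3,-29,-190,0,0,3]]]'
python3 -m pendant '[[[87,0,0,0,0,0,0],[87,0,0,-10,0,0,0],[87,0,0,-10,0,0,0]]]'
python3 shot.py w3
```

```text
time_s: 3.17
ee_pos: [0.5119, 0.1973, 0.1091]
ee_rot: [-1.573, -0.001, -1.481]
force: [1.4, -0.8, -0.2]
finger_gap: 0.986
time_s: 3.42
ee_pos: [0.5136, 0.1993, 0.1018]
ee_rot: [-1.571, -0.0, -1.479]
force: [-0.0, 0.6, 0.1]
finger_gap: 0.991
[0.5136 0.1993 0.1018] [-1.5707e+00 -1.0000e-04 -1.4793e+00] 3.4167
```

View pics/w3.png

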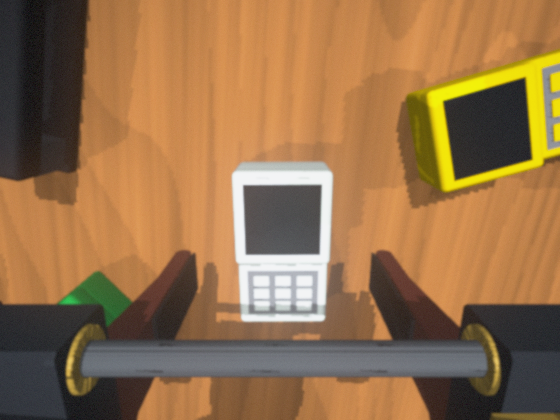

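The terminal is centred between the fingers and square to them (columns 234–332, centre 283). I'll descend and grip.

```bash
python3 -m pendant '[[[87,0,0,-25,0,0,0],[87,0,0,-45,0,0,0],[87,0,0,-60,0,0,0],[87,0,-1,-70,0,0,0],[87,0,-1,-70,0,0,0]]]'
python3 -m pendant '[[[50,0,0,0,0,0,0],[50,0,0,0,0,0,0],[50,0,0,0,0,0,0],[50,0,0,0,0,0,0],[50,0,0,0,0,0,0]]]' 25
python3 -m pendant '[[[50,0,0,0,0,0,0],[50,0,0,0,0,0,0],[50,0,0,0,0,0,0]]]' 25
```

```text
time_s: 3.88
ee_pos: [0.5132, 0.1992, 0.0316]
ee_rot: [-1.571, -0.0, -1.478]
force: [0.1, -0.6, 0.6]
finger_gap: 0.992
time_s: 4.3
ee_pos: [0.5134, 0.1995, 0.0325]
ee_rot: [-1.57, 0.0, -1.477]
force: [-1.0, -0.3, 4.4]
finger_gap: 0.681
time_s: 4.55
ee_pos: [0.5134, 0.1995, 0.0325]
ee_rot: [-1.57, 0.0, -1.477]
force: [-1.1, 0.3, 7.0]
finger_gap: 0.684
```

```bash
python3 -m pendant '[[[50,0,0,10,0,0,0],[50,0,0,30,0,0,0],[50,0,0,60,0,0,0],[50,0,0,90,0,0,0],[50,0,0,110,0,0,0]]]'
python3 -m pendant '[[[50,0,0,0,0,0,0],[50,0,0,0,0,0,0]]]'
python3 shot.py w4
```

```text
time_s: 4.97
ee_pos: [0.5131, 0.1994, 0.1441]
ee_rot: [-1.57, 0.0, -1.477]
force: [0.8, 0.3, -4.3]
finger_gap: 0.681
time_s: 5.13
ee_pos: [0.5133, 0.1995, 0.1424]
ee_rot: [-1.569, 0.0, -1.477]
force: [-0.0, 0.3, -4.8]
finger_gap: 0.68
[0.5133 0.1995 0.1424] [-1.5687e+00  3.0000e-04 -1.4774e+00] 5.1333
```

View pics/w4.png

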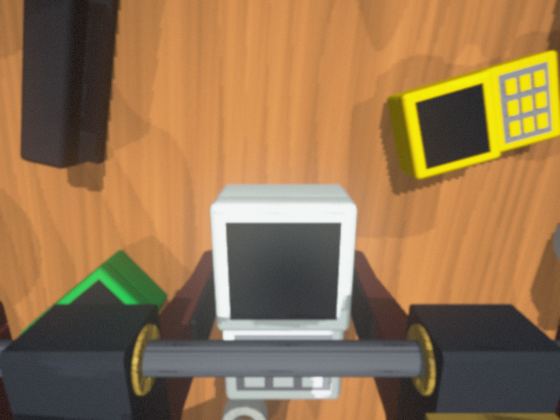

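```bash
python3 - <<'E'
from h import *
import pickle
st=pickle.load(open('pics/w4.pkl','rb')); K,E=cam('wrist',st)
zt=st['ee_pos'][2]+.0075
T=R.from_euler('xyz',st['ee_rot']).as_matrix()
for uv,h in [((214,206),0),((355,205),0),((218,322),0),((350,322),0),((228,398),-.012),((341,397),-.012)]:
    print(uv,((T.T@(onplane(K,E,uv,zt+h)-st['ee_pos']))*1000).round(1))
im=cv2.imread('pics/w4.png')
cv2.imwrite('pics/w4z.png',cv2.resize(im[170:420,190:380],None,fx=2.4,fy=2.4,interpolation=cv2.INTER_CUBIC))
E
```

```text
(214, 206) [-40.7  -7.5 -28.2]
(355, 205) [-41.1  -7.4  27.8]
(218, 322) [ 12.5  -7.6 -29.5]
(350, 322) [12.6 -7.4 28.8]
(228, 398) [ 66.    4.4 -29.2]
(341, 397) [65.4  4.5 29.2]
```

View pics/w4z.png

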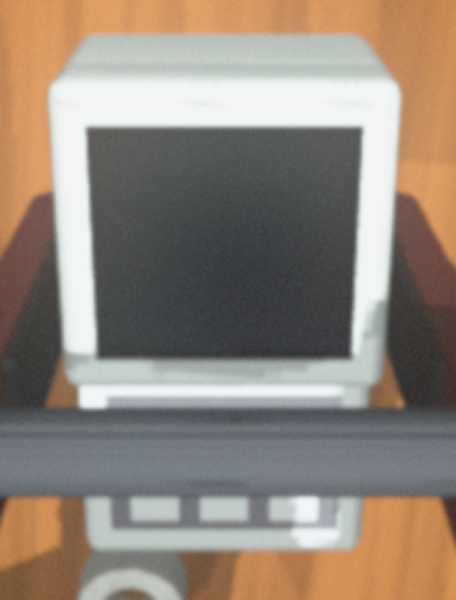

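```bash
python3 -m pendant '[[[50,3,-20,0,0,0,-1],[50,8,-55,0,0,0,-2],[50,12,-95,0,0,0,-3],[50,16,-135,0,0,0,-4],[50,20,-175,0,0,0,-5]]]'
python3 -m pendant '[[[50,5,-40,0,0,0,-1],[50,10,-80,0,0,0,-2],[50,15,-120,0,0,0,-3],[50,20,-160,0,0,0,-4],[50,24,-195,0,0,0,-5]]]'
python3 -m pendant '[[[50,2,-20,0,0,0,0],[50,2,-35,0,0,0,0],[50,2,-35,0,0,0,0],[50,2,-35,0,0,0,0],[50,2,-35,0,0,0,0]]]'
python3 shot.py w5
```

```text
time_s: 5.6
ee_pos: [0.5309, 0.023, 0.1393]
ee_rot: [-1.575, 0.0, -1.565]
force: [0.9, -0.1, -4.6]
finger_gap: 0.679
time_s: 6.02
ee_pos: [0.5554, -0.1728, 0.1391]
ee_rot: [-1.575, 0.001, -1.654]
force: [0.8, 0.0, -2.9]
finger_gap: 0.684
time_s: 6.43
ee_pos: [0.5577, -0.204, 0.1404]
ee_rot: [-1.574, 0.002, -1.652]
force: [0.0, 0.4, -4.1]
finger_gap: 0.685
[ 0.5577 -0.204   0.1404] [-1.5737  0.0018 -1.6516] 6.4333
```

View pics/w5.png

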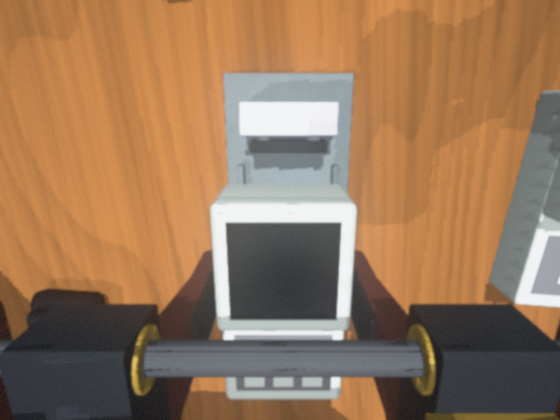

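```bash
python3 - <<'E'
from h import *
import pickle
st=pickle.load(open('pics/w5.pkl','rb')); K,E=cam('wrist',st)
u=np.array([.08280372,.9965659]); n=np.array([-u[1],u[0]])
o=np.array([.55995,-.20376])
f=lambda p:(((p[:2]-o)@u*1000).round(1),((p[:2]-o)@n*1000).round(1))
for nm,uv,h in [('trayTL',(224,73),.006),('trayTR',(353,72),.006),('trayL',(227,150),.006),('trayR',(350,150),.006),('fBL',(239,135),.04),('fBR',(338,135),.04),('lipL',(241,166),.014),('lipR',(335,166),.014),('fTL',(241,102),.04),('bufBotL',(250,153),.014),('bufBotR',(327,153),.014)]:
    print(nm,f(onplane(K,E,uv,h)))
print('tcp',f(st['ee_pos']),np.degrees(st['ee_rot'][2]))
im=cv2.imread('pics/w5.png')
cv2.imwrite('pics/w5z.png',cv2.resize(im[60:210,200:370],None,fx=3.5,fy=3.5,interpolation=cv2.INTER_CUBIC))
E
```

```text
trayTL (np.float64(100.7), np.float64(46.8))
trayTR (np.float64(101.6), np.float64(-47.5))
trayL (np.float64(44.8), np.float64(47.0))
trayR (np.float64(45.1), np.float64(-48.5))
fBL (np.float64(59.0), np.float64(33.1))
fBR (np.float64(59.2), np.float64(-33.6))
lipL (np.float64(33.7), np.float64(35.6))
lipR (np.float64(33.9), np.float64(-36.3))
fTL (np.float64(80.3), np.float64(31.0))
bufBotL (np.float64(43.6), np.float64(28.4))
bufBotR (np.float64(43.8), np.float64(-29.8))
tcp (np.float64(-0.5), np.float64(2.2)) -94.62718695247138
```

View pics/w5z.png

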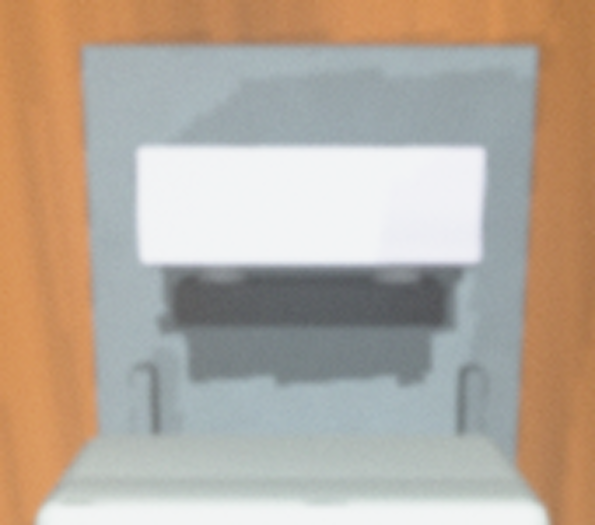

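```bash
python3 -m pendant '[[[50,2.5,-2.5,-10,0,0,0],[50,2.5,-2.5,-30,0,0,0],[50,2.5,-2.5,-50,0,0,0],[50,2.5,-2.5,-65,0,0,0],[50,2.5,-2.5,-70,0,0,0]]]'
python3 -m pendant '[[[50,0,0,-10,0,0,0],[50,0,0,-18,0,0,0],[50,0,0,-22,0,0,0],[50,0,0,-25,0,0,0],[50,0,0,-25,0,0,0]]]'
python3 shot.py w6
python3 -c "
from cell import eyes;import cv2
cv2.imwrite('pics/s6.png',cv2.resize(eyes.snapshot('scene')[90:230,90:260,::-1],None,fx=4,fy=4,interpolation=cv2.INTER_CUBIC))"
```

```text
time_s: 6.9
ee_pos: [0.5598, -0.2063, 0.0688]
ee_rot: [-1.575, 0.002, -1.651]
force: [0.1, 0.6, -3.1]
finger_gap: 0.683
time_s: 7.32
ee_pos: [0.5614, -0.2081, 0.0464]
ee_rot: [-1.571, 0.0, -1.652]
force: [-0.8, 0.4, -4.1]
finger_gap: 0.684
[ 0.5614 -0.2081  0.0464] [-1.5711e+00  1.0000e-04 -1.6518e+00] 7.3167
```

View pics/w6.png

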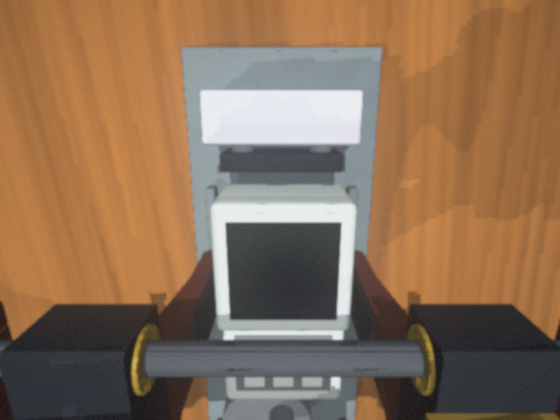

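View pics/s6.png

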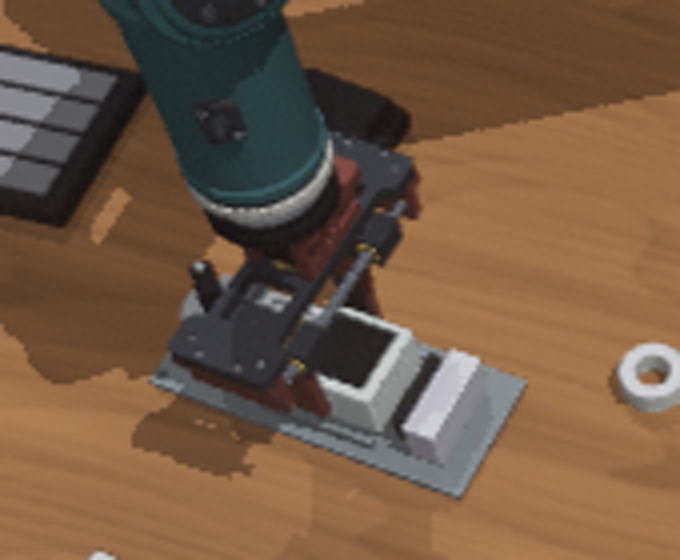

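```bash
python3 -m pendant '[[[50,-1,1,-3,0,0,0],[50,-1,1,-5,0,0,0],[50,-1,1,-6,0,0,0],[50,-1,1,-7,0,0,0]]]'
python3 -m pendant '[[[50,0,0,-0.5,0,0,0],[50,0,0,-1,0,0,0],[50,0,0,-1,0,0,0]]]'
```

```text
time_s: 7.75
ee_pos: [0.5604, -0.2072, 0.0396]
ee_rot: [-1.571, 0.0, -1.652]
force: [-0.1, 0.1, -3.7]
finger_gap: 0.68
time_s: 8.0
ee_pos: [0.5604, -0.2072, 0.0386]
ee_rot: [-1.571, 0.0, -1.652]
force: [-0.7, 0.2, -3.5]
finger_gap: 0.682
```

```bash
python3 -m pendant '[[[50,0,0,-0.5,0,0,0],[50,0,0,-0.5,0,0,0]]]'; python3 -m pendant '[[[50,0,0,-0.5,0,0,0],[50,0,0,-0.5,0,0,0]]]'
```

```text
time_s: 8.17
ee_pos: [0.5605, -0.2072, 0.0385]
ee_rot: [-1.571, -0.0, -1.652]
force: [-0.6, 0.1, 0.8]
finger_gap: 0.679
time_s: 8.33
ee_pos: [0.5605, -0.2072, 0.0385]
ee_rot: [-1.571, -0.0, -1.652]
force: [-2.9, 0.7, 5.7]
finger_gap: 0.68
```

The terminal has touched down; the force rose from −3.5 to +5.7 N with z steady. I'll release slowly and rise.

```bash
python3 -m pendant '[[[62,0,0,0,0,0,0],[66,0,0,0,0,0,0],[70,0,0,0,0,0,0],[76,0,0,0,0,0,0],[80,0,0,0,0,0,0]]]'
python3 -m pendant '[[[80,0,0,5,0,0,0],[80,0,0,20,0,0,0],[80,0,0,45,0,0,0],[80,0,0,80,0,0,0],[80,0,0,110,0,0,0]]]'
python3 -m pendant '[[[80,0,40,30,0,0,0],[80,0,55,60,0,0,0],[80,0,55,60,0,0,0],[80,0,55,60,0,0,0]]]'
python3 shot.py w7
```

```text
time_s: 8.75
ee_pos: [0.5606, -0.2073, 0.0376]
ee_rot: [-1.571, -0.0, -1.652]
force: [-0.4, 0.2, -0.5]
finger_gap: 0.894
time_s: 9.17
ee_pos: [0.5601, -0.207, 0.1491]
ee_rot: [-1.572, 0.0, -1.652]
force: [1.3, -0.5, -0.4]
finger_gap: 0.909
time_s: 9.5
ee_pos: [0.5618, -0.1517, 0.2103]
ee_rot: [-1.566, -0.002, -1.65]
force: [0.3, -0.8, -0.8]
finger_gap: 0.908
[ 0.5618 -0.1517  0.2103] [-1.5659e+00 -1.6000e-03 -1.6500e+00] 9.5
```

View pics/w7.png

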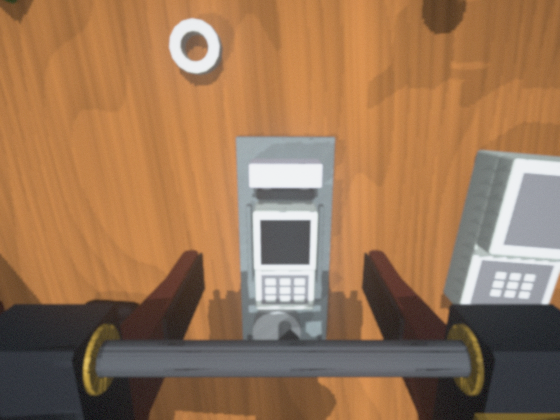

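The terminal sits between the lips and clear of the cam. Next I'll go above the knob and roughly align with the bar.

```bash
python3 -m pendant '[[[80,-2,-30,0,0,0,-6.5],[80,-4,-60,0,0,0,-13],[80,-6,-90,0,0,0,-19.5],[80,-8,-120,0,0,0,-26],[80,-10,-144,0,0,0,-33]]]'
python3 -m pendant '[[[60,0,0,0,0,0,-5],[60,0,0,0,0,0,-5],[60,0,0,0,0,0,-5],[60,0,0,0,0,0,-5]]]'
python3 shot.py w8
python3 - <<'E'
from h import *
im=cv2.imread('pics/w8.png')
cv2.imwrite('pics/w8z.png',cv2.resize(im[120:320,180:380],None,fx=3,fy=3,interpolation=cv2.INTER_CUBIC))
E
```

```text
time_s: 9.97
ee_pos: [0.549, -0.2987, 0.2055]
ee_rot: [-1.574, -0.001, -2.235]
force: [0.5, -0.8, 0.1]
finger_gap: 0.912
time_s: 10.3
ee_pos: [0.5497, -0.2956, 0.2064]
ee_rot: [-1.573, -0.0, -2.313]
force: [0.3, -0.1, 0.4]
finger_gap: 0.693
[ 0.5497 -0.2956  0.2064] [-1.5733e+00 -2.0000e-04 -2.3126e+00] 10.3
```

View pics/w8z.png

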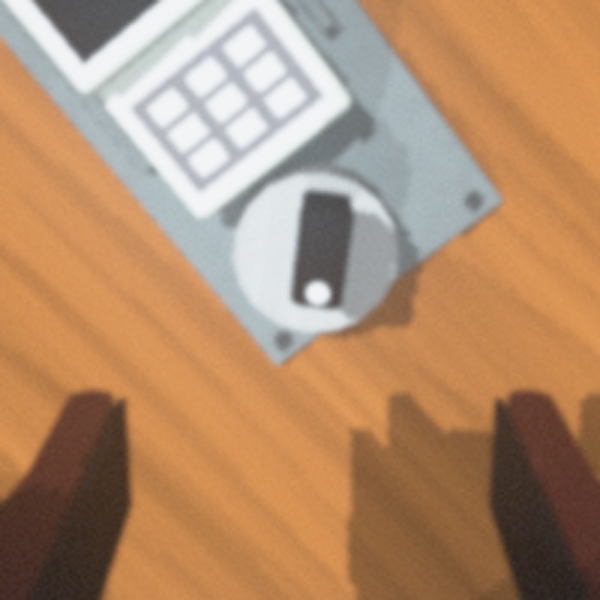

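The bar's corners in the zoom are (304,190), (352,195), (340,308) and (292,302), with the dot at (318,293). That is close to aligned.

```bash
python3 - <<'E'
from h import *
import pickle
st=pickle.load(open('pics/w8.pkl','rb')); K,E=cam('wrist',st)
z=lambda q:(q[0]/3+180,q[1]/3+120)
P=[onplane(K,E,z(q),.078)[:2] for q in [(304,190),(352,195),(340,308),(292,302)]]
c=sum(P)/4; a=(P[2]+P[3]-P[0]-P[1]); b=P[1]+P[2]-P[0]-P[3]
print('centre',c,'len',np.linalg.norm(a)/2,np.linalg.norm(b)/2,'lobe deg',np.degrees(np.arctan2(a[1],a[0])),np.degrees(np.arctan2(b[1],b[0]))-90)
print('dot',onplane(K,E,z((318,293)),.078)-np.r_[c,0])
print(st['ee_pos'],np.degrees(st['ee_rot'])); print('shift',(c-st['ee_pos'][:2])*1000)
u=np.array([.08280372,.9965659]);n=np.array([-u[1],u[0]]);o=np.array([.55995,-.20376])
print('in cradle',(c-o)@u,(c-o)@n)
E
```

```text
centre [ 0.55436295 -0.29499409] len 0.031053888358456277 0.012802877462674158 lobe deg -138.1388994015479 -139.22324799546595
dot [-0.00888623 -0.00821339  0.078     ]
[ 0.54966739 -0.2956385   0.20643243] [-9.01428416e+01 -1.09955975e-02 -1.32503764e+02]
shift [4.69555772 0.64441202]
in cradle -0.09138341065764903 -0.0019866596192701994
```

```bash
python3 -m pendant '[[[50,4,0.3,-30,0,0,-3],[50,4,0.3,-60,0,0,-6],[50,4,0.3,-80,0,0,-6],[50,4,0.3,-80,0,0,-6],[50,4,0.3,-80,0,0,-6]]]'
python3 shot.py w9
python3 - <<'E'
from h import *
im=cv2.imread('pics/w9.png')
cv2.imwrite('pics/w9z.png',cv2.resize(im[170:370,180:380],None,fx=3,fy=3,interpolation=cv2.INTER_CUBIC))
E
```

```text
time_s: 10.77
ee_pos: [0.5537, -0.2946, 0.1267]
ee_rot: [-1.574, -0.001, -2.418]
force: [-0.4, 0.5, 1.1]
finger_gap: 0.567
[ 0.5537 -0.2946  0.1267] [-1.5738e+00 -7.0000e-04 -2.4176e+00] 10.7667
```

View pics/w9z.png

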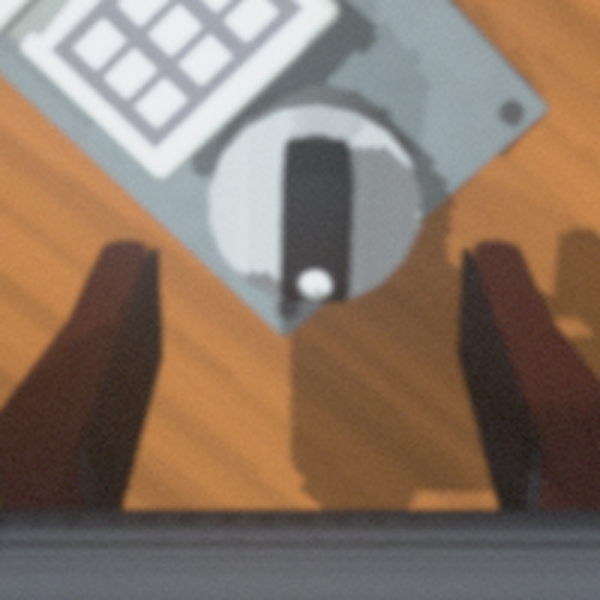

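```bash
python3 - <<'E'
from h import *
import pickle
st=pickle.load(open('pics/w9.pkl','rb')); K,E=cam('wrist',st)
z=lambda q:(q[0]/3+180,q[1]/3+170)
P=[onplane(K,E,z(q),.078)[:2] for q in [(286,141),(352,141),(349,299),(283,299)]]
c=sum(P)/4; a=(P[2]+P[3]-P[0]-P[1]); b=P[1]+P[2]-P[0]-P[3]
print('centre',c,'len',np.linalg.norm(a)/2,np.linalg.norm(b)/2,'lobe deg',np.degrees(np.arctan2(a[1],a[0])),np.degrees(np.arctan2(b[1],b[0]))-90)
print('shift',(c-st['ee_pos'][:2])*1000)
T=R.from_euler('xyz',st['ee_rot']).as_matrix()
print('tool',T.T@np.r_[c-st['ee_pos'][:2],0]*1000)
E
```

```text
centre [ 0.55568337 -0.29504147] len 0.032910065200128874 0.012790845424744767 lobe deg -139.366517280693 -138.40580181277062
shift [ 1.94489686 -0.39761518]
tool [-1.19369192 -0.00554594  1.58612436]
```

```bash
cat > st.py <<'E'
from h import *
s=ctrl.read_state(); u=.083,.9966
print(round(s['time_s'],2),'pos',(s['ee_pos']*1000).round(1),'yaw',np.degrees(s['ee_rot'][2]).round(2),'F',s['force'].round(2),'T',s['torque'].round(3),'gap',round(s['finger_gap']*88,1),'q6',s['q'][5].round(3))
E
python3 -m pendant '[[[50,1.3,-0.7,-20,0,0,0],[50,1.3,-0.7,-40,0,0,0],[50,1.3,-0.7,-50,0,0,0],[50,1.3,-0.7,-55,0,0,0],[50,1.3,-0.7,-55,0,0,0]]]'; python3 st.py
python3 -m pendant '[[[5,0,0,0,0,0,0],[5,0,0,0,0,0,0],[5,0,0,0,0,0,0],[5,0,0,0,0,0,0],[5,0,0,0,0,0,0]]]' 40
python3 st.py
python3 -m pendant '[[[5,0,0,0,0,0,0],[5,0,0,0,0,0,0],[5,0,0,0,0,0,0]]]' 40; python3 st.py
```

```text
time_s: 11.23
ee_pos: [0.5557, -0.2965, 0.0727]
ee_rot: [-1.571, -0.0, -2.42]
force: [-0.5, -0.4, 0.1]
finger_gap: 0.57
11.23 pos [ 555.7 -296.5   72.7] yaw -138.63 F [-0.46 -0.43  0.15] T [-0.026  0.016  0.02 ] gap 50.2 q6 0.249
time_s: 11.65
ee_pos: [0.556, -0.2968, 0.0732]
ee_rot: [-1.57, 0.0, -2.42]
force: [-0.1, -0.5, -0.4]
finger_gap: 0.228
11.65 pos [ 556.  -296.8   73.2] yaw -138.65 F [-0.12 -0.45 -0.45] T [-0.008 -0.02  -0.021] gap 20.0 q6 0.249
time_s: 11.9
ee_pos: [0.5544, -0.2951, 0.0728]
ee_rot: [-1.574, -0.0, -2.42]
force: [-3.7, 4.6, 5.7]
finger_gap: 0.152
11.9 pos [ 554.4 -295.1   72.8] yaw -138.68 F [-3.66  4.6   5.71] T [ 0.624  0.482 -0.201] gap 13.4 q6 0.25
```

```bash
python3 -m pendant '[[[5,-2,2,0,0,0,0],[5,-2,2,0,0,0,0],[5,-2,2,0,0,0,0]]]'; python3 st.py; python3 -m pendant '[[[5,0,0,0,0,0,0],[5,0,0,0,0,0,0]]]'; python3 st.py
```

```text
time_s: 12.15
ee_pos: [0.5542, -0.2949, 0.0728]
ee_rot: [-1.57, 0.0, -2.42]
force: [1.1, -0.3, -1.0]
finger_gap: 0.155
12.15 pos [ 554.2 -294.9   72.8] yaw -138.66 F [ 1.08 -0.35 -0.99] T [-0.167 -0.17  -0.189] gap 13.6 q6 0.25
time_s: 12.32
ee_pos: [0.5542, -0.295, 0.0728]
ee_rot: [-1.57, 0.0, -2.42]
force: [1.8, -1.1, 0.8]
finger_gap: 0.156
12.32 pos [ 554.2 -295.    72.8] yaw -138.66 F [ 1.8  -1.12  0.77] T [-0.145 -0.206 -0.2  ] gap 13.8 q6 0.25
```

```bash
python3 -m pendant '[[[5,0,0,0,0,0,-2],[5,0,0,0,0,0,-4],[5,0,0,0,0,0,-6],[5,0,0,0,0,0,-8],[5,0,0,0,0,0,-10]]]'; python3 st.py
python3 -m pendant '[[[5,0,0,0,0,0,-2],[5,0,0,0,0,0,-4],[5,0,0,0,0,0,-6],[5,0,0,0,0,0,-8],[5,0,0,0,0,0,-10]]]'; python3 st.py
```

```text
time_s: 12.73
ee_pos: [0.5543, -0.2951, 0.0729]
ee_rot: [-1.569, 0.0, -2.595]
force: [2.3, -1.9, 0.5]
finger_gap: 0.159
12.73 pos [ 554.3 -295.1   72.9] yaw -148.7 F [ 2.31 -1.93  0.49] T [-0.18  -0.273  0.222] gap 14.0 q6 0.426
time_s: 13.15
ee_pos: [0.5544, -0.2953, 0.0728]
ee_rot: [-1.569, 0.001, -2.77]
force: [2.7, -2.1, -0.3]
finger_gap: 0.159
13.15 pos [ 554.4 -295.3   72.8] yaw -158.7 F [ 2.68 -2.07 -0.31] T [-0.246 -0.31   0.237] gap 14.0 q6 0.6
```

```bash
python3 -m pendant '[[[5,0,0,0,0,0,-2],[5,0,0,0,0,0,-4],[5,0,0,0,0,0,-6],[5,0,0,0,0,0,-8],[5,0,0,0,0,0,-10]]]'; python3 st.py
python3 -m pendant '[[[5,0,0,0,0,0,-1],[5,0,0,0,0,0,-2],[5,0,0,0,0,0,-3],[5,0,0,0,0,0,-4],[5,0,0,0,0,0,-5]]]'; python3 st.py
python3 -m pendant '[[[5,0,0,0,0,0,-1],[5,0,0,0,0,0,-2],[5,0,0,0,0,0,-3],[5,0,0,0,0,0,-4],[5,0,0,0,0,0,-5]]]'; python3 st.py
python3 shot.py w10
```

```text
time_s: 13.57
ee_pos: [0.5545, -0.2955, 0.0729]
ee_rot: [-1.569, 0.001, -2.944]
force: [2.9, -2.6, -0.7]
finger_gap: 0.16
13.57 pos [ 554.5 -295.5   72.9] yaw -168.69 F [ 2.93 -2.6  -0.69] T [-0.3   -0.29   0.267] gap 14.1 q6 0.775
time_s: 13.98
ee_pos: [0.5545, -0.2956, 0.0728]
ee_rot: [-1.569, 0.001, -3.031]
force: [3.5, -4.8, -1.6]
finger_gap: 0.156
13.98 pos [ 554.5 -295.6   72.8] yaw -173.67 F [ 3.46 -4.8  -1.56] T [-0.63  -0.404  0.268] gap 13.8 q6 0.861
time_s: 14.4
ee_pos: [0.5545, -0.2958, 0.0729]
ee_rot: [-1.569, 0.002, -3.118]
force: [3.0, -5.0, -2.1]
finger_gap: 0.152
14.4 pos [ 554.5 -295.8   72.9] yaw -178.67 F [ 3.04 -5.   -2.08] T [-0.67  -0.42   0.205] gap 13.4 q6 0.949
[ 0.5545 -0.2958  0.0729] [-1.5688e+00  1.6000e-03 -3.1184e+00] 14.4
```

View pics/w10.png

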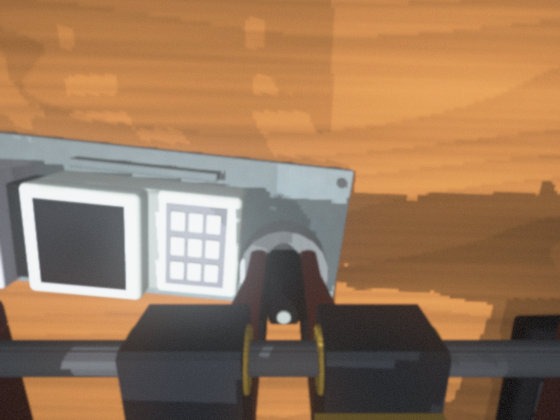

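```bash
for i in 1; do python3 -m pendant '[[[5,0,0,0,0,0,-1],[5,0,0,0,0,0,-2],[5,0,0,0,0,0,-3],[5,0,0,0,0,0,-3]]]' >/dev/null; python3 st.py; done
python3 -m pendant '[[[5,0,0,0,0,0,-1],[5,0,0,0,0,0,-2],[5,0,0,0,0,0,-3],[5,0,0,0,0,0,-3]]]' >/dev/null; python3 st.py; python3 shot.py w11
```

```text
14.78 pos [ 554.5 -295.8   72.9] yaw 178.33 F [ 1.83 -5.33 -3.62] T [-0.705 -0.425  0.104] gap 13.7 q6 1.001
15.12 pos [ 554.5 -295.9   72.9] yaw 175.33 F [ 2.24 -5.77 -1.17] T [-0.695 -0.408  0.173] gap 13.8 q6 1.053
[ 0.5545 -0.2959  0.0729] [-1.5688e+00  1.8000e-03  3.0600e+00] 15.1167
```

View pics/w11.png

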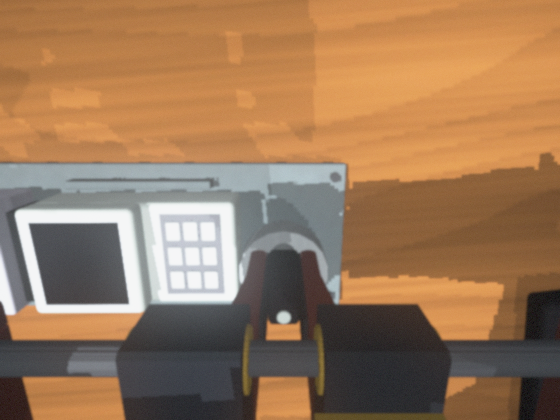

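```bash
python3 -m pendant '[[[5,0,0,0,0,0,-1],[5,0,0,0,0,0,-2],[5,0,0,0,0,0,-3]]]' >/dev/null; python3 st.py
python3 -m pendant '[[[5,0,0,0,0,0,-1],[5,0,0,0,0,0,-2],[5,0,0,0,0,0,-3]]]' >/dev/null; python3 st.py
python3 -m pendant '[[[5,0,0,0,0,0,-1],[5,0,0,0,0,0,-2],[5,0,0,0,0,0,-3]]]' >/dev/null; python3 st.py
```

```text
15.42 pos [ 554.5 -296.    72.9] yaw 172.33 F [ 3.35 -4.08 -2.73] T [-0.792 -0.435  0.256] gap 13.8 q6 1.106
15.67 pos [ 554.5 -296.    72.9] yaw 169.34 F [ 2.91 -4.94 -2.34] T [-0.812 -0.403  0.193] gap 14.0 q6 1.158
15.92 pos [ 554.5 -296.1   72.9] yaw 166.34 F [ 3.24 -5.14 -1.68] T [-0.815 -0.356  0.229] gap 14.0 q6 1.21
```

```bash
python3 -m pendant '[[[5,0,0,0,0,0,-1],[5,0,0,0,0,0,-2],[5,0,0,0,0,0,-3]]]' >/dev/null; python3 st.py
python3 -m pendant '[[[5,0,0,0,0,0,-1],[5,0,0,0,0,0,-2],[5,0,0,0,0,0,-3]]]' >/dev/null; python3 st.py
python3 shot.py w12
```

```text
16.17 pos [ 554.5 -296.2   72.9] yaw 163.34 F [ 2.98 -6.   -3.05] T [-0.84  -0.366  0.207] gap 13.6 q6 1.263
16.42 pos [ 554.5 -296.2   72.9] yaw 160.34 F [ 1.95 -6.14 -2.11] T [-0.876 -0.321  0.273] gap 13.6 q6 1.315
[ 0.5545 -0.2962  0.0729] [-1.5689e+00  2.4000e-03  2.7985e+00] 16.4167
```

View pics/w12.png

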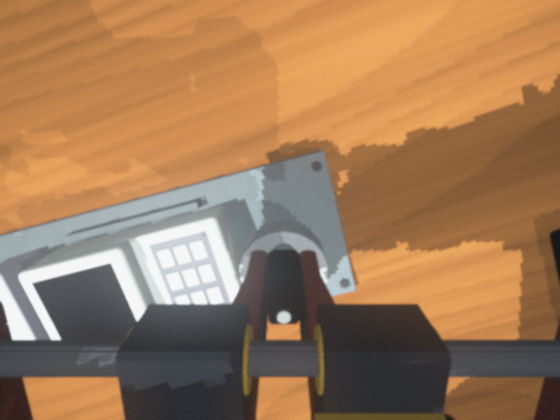

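```bash
python3 -m pendant '[[[5,0,0,0,0,0,-0.7],[5,0,0,0,0,0,-1.4],[5,0,0,0,0,0,-2]]]' >/dev/null; python3 st.py
python3 -m pendant '[[[5,0,0,0,0,0,-0.7],[5,0,0,0,0,0,-1.4],[5,0,0,0,0,0,-2]]]' >/dev/null; python3 st.py
```

```text
16.72 pos [ 554.4 -296.3   72.9] yaw 158.35 F [ 2.27 -6.8  -2.5 ] T [-0.841 -0.311  0.245] gap 13.5 q6 1.35
16.97 pos [ 554.4 -296.3   72.8] yaw 156.36 F [ 1.62 -6.01 -2.71] T [-0.895 -0.307  0.243] gap 13.7 q6 1.385
```

```bash
python3 -m pendant '[[[5,0,0,0,0,0,-0.7],[5,0,0,0,0,0,-1.4],[5,0,0,0,0,0,-2]]]' >/dev/null; python3 st.py
python3 -c "
from cell import eyes;import cv2
cv2.imwrite('pics/s13.png',cv2.resize(eyes.snapshot('scene')[130:230,110:240,::-1],None,fx=6,fy=6,interpolation=cv2.INTER_CUBIC))"; python3 st.py
```

```text
17.22 pos [ 554.4 -296.4   72.9] yaw 154.36 F [ 1.28 -6.84 -2.81] T [-0.914 -0.307  0.343] gap 13.9 q6 1.419
17.27 pos [ 554.4 -296.4   72.9] yaw 154.33 F [ 2.08 -7.64 -2.28] T [-0.942 -0.308  0.275] gap 14.0 q6 1.42
```

View pics/s13.png

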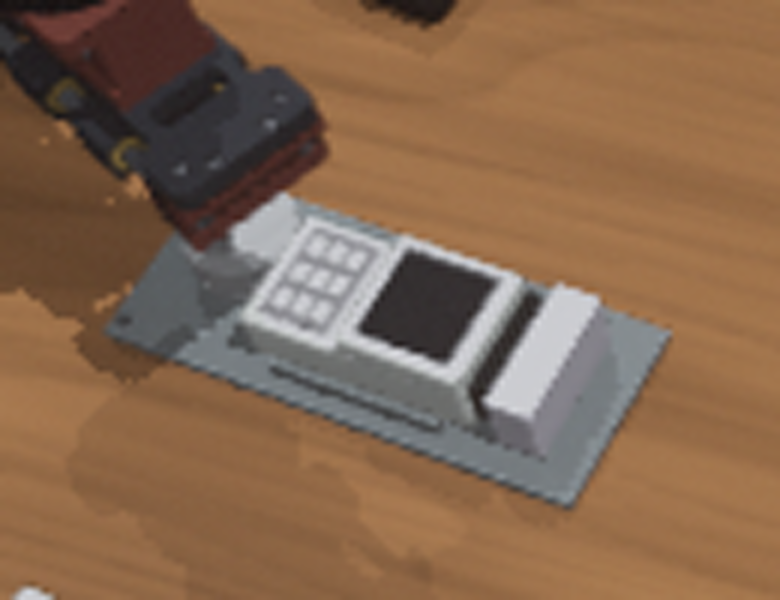

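```bash
python3 -m pendant '[[[5,0,0,0,0,0,-0.5]]]' >/dev/null; python3 st.py;python3 -m pendant '[[[5,0,0,0,0,0,-0.5]]]' >/dev/null; python3 st.py
python3 -m pendant '[[[5,0,0,0,0,0,-0.5]]]' >/dev/null; python3 st.py;python3 -m pendant '[[[5,0,0,0,0,0,-0.5]]]' >/dev/null; python3 st.py
```

```text
17.35 pos [ 554.4 -296.4   72.9] yaw 153.89 F [ 2.5  -6.9  -2.58] T [-0.948 -0.293  0.303] gap 13.6 q6 1.428
17.43 pos [ 554.4 -296.4   72.9] yaw 153.38 F [ 2.69 -7.28 -2.48] T [-0.948 -0.314  0.339] gap 14.2 q6 1.437
17.52 pos [ 554.4 -296.4   72.9] yaw 152.88 F [ 1.44 -6.99 -2.9 ] T [-0.949 -0.283  0.341] gap 14.0 q6 1.445
17.6 pos [ 554.4 -296.4   72.9] yaw 152.38 F [ 1.67 -7.38 -1.67] T [-0.907 -0.307  0.36 ] gap 14.0 q6 1.454
```

```bash
python3 -m pendant '[[[5,0,0,0,0,0,-0.5]]]' >/dev/null; python3 st.py;python3 -m pendant '[[[5,0,0,0,0,0,-0.5]]]' >/dev/null; python3 st.py
python3 -m pendant '[[[5,0,0,0,0,0,-0.5]]]' >/dev/null; python3 st.py;python3 -m pendant '[[[5,0,0,0,0,0,-0.5]]]' >/dev/null; python3 st.py
```

```text
17.68 pos [ 554.3 -296.4   72.9] yaw 151.88 F [ 1.96 -8.41 -2.49] T [-0.938 -0.325  0.352] gap 14.1 q6 1.463
17.77 pos [ 554.3 -296.5   72.9] yaw 151.38 F [ 2.37 -6.23 -2.46] T [-0.964 -0.316  0.402] gap 13.6 q6 1.471
17.85 pos [ 554.3 -296.5   72.9] yaw 150.88 F [ 1.51 -7.71 -3.  ] T [-0.901 -0.295  0.378] gap 13.8 q6 1.48
17.93 pos [ 554.3 -296.5   72.9] yaw 150.39 F [ 0.95 -7.07 -2.32] T [-0.996 -0.287  0.431] gap 13.7 q6 1.489
```

```bash
python3 -m pendant '[[[5,0,0,0,0,0,-0.5]]]' >/dev/null; python3 st.py;python3 -m pendant '[[[5,0,0,0,0,0,-0.5]]]' >/dev/null; python3 st.py;python3 -m pendant '[[[5,0,0,0,0,0,-0.5]]]' >/dev/null; python3 st.py
```

```text
18.02 pos [ 554.3 -296.5   72.9] yaw 149.89 F [ 2.28 -8.32 -2.63] T [-0.903 -0.314  0.425] gap 14.3 q6 1.498
18.1 pos [ 554.3 -296.5   72.9] yaw 149.39 F [ 2.01 -8.51 -2.91] T [-0.971 -0.346  0.4  ] gap 13.6 q6 1.506
18.18 pos [ 554.3 -296.5   72.8] yaw 148.9 F [ 1.1  -6.97 -3.85] T [-0.96  -0.277  0.462] gap 14.0 q6 1.515
```

The estimated clamp force is about 14 N: torque about 0.437 N·m against about 0.225 free, at roughly 0.0149 N·m per N, and the slope matches the expected 80–90 N/rad. I'll let go.

```bash
python3 -m pendant '[[[16,0,0,0,0,0,0],[20,0,0,0,0,0,0],[30,0,0,0,0,0,0],[40,0,0,0,0,0,0],[44,0,0,0,0,0,0]]]'; python3 st.py
python3 -m pendant '[[[44,0,0,0,0,0,0],[44,0,0,10,0,0,0],[44,0,0,30,0,0,0],[44,0,0,60,0,0,0],[44,0,0,60,0,0,0]]]'
python3 shot.py w14
python3 - <<'E'
from h import *
im=cv2.imread('pics/w14.png')
cv2.imwrite('pics/w14z.png',cv2.resize(im[120:370,130:380],None,fx=2.4,fy=2.4,interpolation=cv2.INTER_CUBIC))
E
```

```text
time_s: 18.6
ee_pos: [0.5532, -0.2939, 0.0724]
ee_rot: [-1.571, -0.001, 2.598]
force: [-0.6, -0.1, 0.3]
finger_gap: 0.418
18.6 pos [ 553.2 -293.9   72.4] yaw 148.86 F [-0.62 -0.08  0.26] T [-0.     0.023  0.02 ] gap 36.8 q6 1.515
time_s: 19.02
ee_pos: [0.5566, -0.2964, 0.1384]
ee_rot: [-1.57, 0.008, 2.598]
force: [0.8, -0.4, 1.2]
finger_gap: 0.498
[ 0.5566 -0.2964  0.1384] [-1.5705  0.0084  2.5981] 19.0167
```

View pics/w14.png

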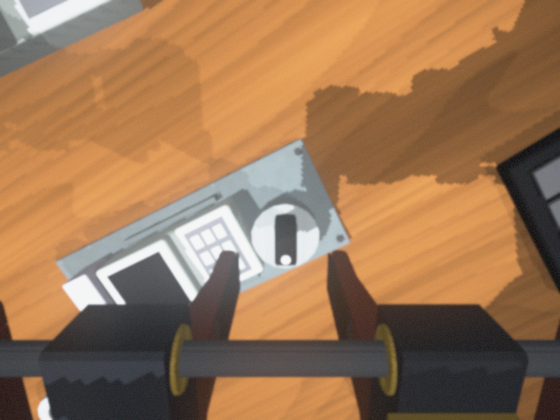

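```bash
python3 -m pendant '[[[44,0,20,30,0,0,6],[44,0,45,60,0,0,13],[44,0,70,80,0,0,20],[44,0,90,90,0,0,27],[44,0,110,90,0,0,34]]]'
python3 -m pendant '[[[44,0,30,0,0,0,6],[44,0,30,0,0,0,6],[44,0,30,0,0,0,6]]]'
python3 shot.py w15
python3 -c "
from cell import eyes;import cv2
cv2.imwrite('pics/t15.png',eyes.snapshot('top')[:,:,::-1])"
```

```text
time_s: 19.48
ee_pos: [0.5548, -0.184, 0.2253]
ee_rot: [-1.569, 0.004, -3.086]
force: [1.0, -0.3, -1.0]
finger_gap: 0.504
time_s: 19.73
ee_pos: [0.5531, -0.1531, 0.2223]
ee_rot: [-1.571, -0.001, -2.986]
force: [-0.6, -0.5, -0.8]
finger_gap: 0.502
[ 0.5531 -0.1531  0.2223] [-1.5715e+00 -9.0000e-04 -2.9857e+00] 19.7333
```

View pics/w15.png

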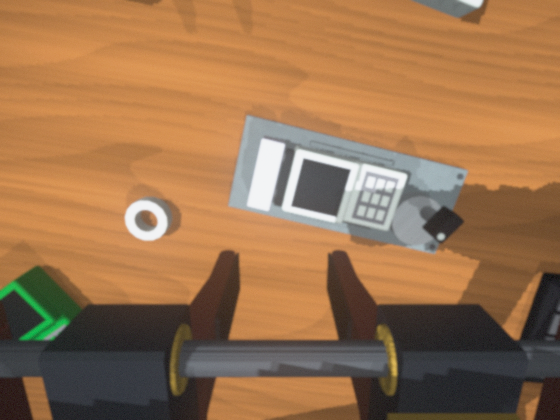

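View pics/t15.png

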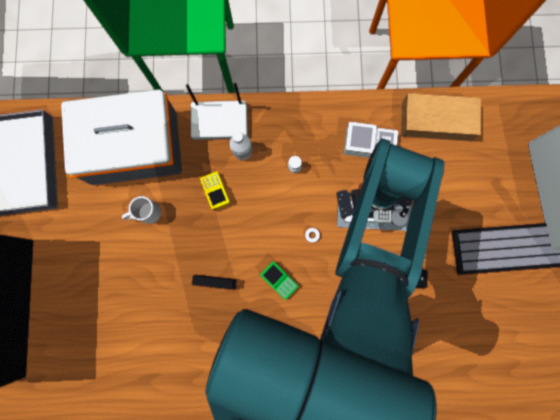

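The terminal lies flush against the buffer between the lips, the cam disc touches its keypad end, and the bystanders in view have not moved. I'm handing in.

```bash
python3 -c "
from cell import ctrl
print(ctrl.job_done()); s=ctrl.read_state(); print(s['time_s'],s['force'])"
```

```text
the job is handed in; nothing more can be done
None
the job is handed in; nothing more can be done
```

The small white terminal is docked in the cradle, screen end towards the buffer, and clamped by the cam. I handed the job in after about 20 s of robot time. No verdict is reported, so I can't confirm how it was judged.

- **Docking:** I gripped the terminal across its width, lowered it until the force showed contact with the tray floor, and opened the fingers before rising. It stood clear of the cam and buffer at that point.
- **Clamping:** I turned the knob clockwise from about 2.38 rad to about 1.11 rad, watching the torque. It rose from about 0.23 N·m free to about 0.44 N·m, which is roughly 14 N while turning. After the 1 to 3 N easing on letting go, I expect about 12 N, give or take 3.
- **Last checks:**
  - The pictures after release show the terminal between the lips, against the buffer, with the cam disc touching its keypad end.
  - The knob stayed at its angle.
  - The gripper is clear and reads almost no force or torque.
  - The bystanders in view look unmoved; the arm hid most of the mouse and part of the big terminal in the last top view.
- **Not confirmed:**
  - I did not measure the clamp force again after letting go; it is inferred from noisy torque readings (about ±0.03 N·m).
  - The first knob position from the camera was about 2 mm off; I corrected for that after gripping.

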